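# Close up the last glass panel on a tilting light table

## Task

Raise the tilting light table by its bar, leave it standing at a working slope of 30 degrees, and only then lay the loose long framed glass panel on it, lengthwise up the slope like the two that are pinned there. Close it up gently, ready for soldering: butted flush along the whole edge of its neighbour and standing on the ledge, with the table still at 30 degrees. Leave the short panel, the spool, the iron stand and the bottle where they are.

Things in the scene. Friction and masses are not known exactly. Their poses are not given: they have to be found in the camera images.
- light_base: Base of the tilting light table: white flat box, 240 (x) by 300 (y) by 40 mm high, fixed to the bench. Origin: centre of its underside, at bench height. x points level from the hinge edge (the low side once raised) to the edge with the bar (towards the robot's left), y along the hinge, z up. The top's hinge line runs along y at x = -115, z = 46 mm in this frame.
- tilt_top (a joint): Slope of the table's top, rad: 0 is flat on the base, grows as the edge with the bar is raised (limit 1.2). Stiff friction hinges hold the top wherever it is left; raising takes about 12 to 18 N at the bar, and pressing on the slope with more than about 10 N can make it sink. The top is a slab 240 by 298 by 12 mm thick.
- ledge (a point): Middle of the ledge's foot, on the top's upper face: 9 mm up the slope from the hinge line, 12 mm square off it. x points up the slope, y along the ledge (as light_base y), z square off the face. The ledge is 12 mm high and as long as the top. Free face for the loose panel: y from 19 (pinned panel's edge) to -149 mm. A panel may not slide down by itself.
- bar_grip (a point): Middle of the round steel lifting bar near the rising edge of the top: 10 mm thick, 100 mm long between its two posts, along y, its centre 35 mm above the face. It lies 206 mm up the slope from point ledge (215 from the hinge line). Axes as point ledge.
- pinned_panel (a point): Inner of the two framed glass panels pinned side by side on the light table; 140 (x) by 60 (y) by 12 mm thick, metal frame, clear glass; fixed to the top. Origin: centre of its underside, on the face; x up the slope, y towards the outer pinned panel, z off the face. Its lower edge is on the ledge, its free long edge at y = -30, so the loose panel's centre belongs at x = 0, y = -60, z = 0 mm here.
- long_panel: The loose long framed glass panel, same make and size as the pinned ones: 140 (x) by 60 (y) by 12 mm, about 0.2 kg, solid to the touch all over, to be pressed with no more than 40 N. It lies flat on the bench. Origin: centre of its underside; x along its length, z up. Either end may go up the slope.
- short_panel: A shorter framed panel for another window, 95 by 60 by 12 mm, lying flat on the bench; not wanted. Origin: centre of its underside, x along its length.
- spool: Solder spool standing on its flange, 68 mm across, 50 mm high. Origin: centre of its underside.
- iron_stand: Soldering-iron stand: dark base 110 by 70 mm with a slanting wire coil, 120 mm high in all. Origin: centre of its underside.
- flux_bottle: White plastic flux bottle with a red cap, 48 mm across, 120 mm high. Origin: centre of its underside.
Not all that is in view belongs to the job. What is shaped like the long_panel but black is not meant.

How it is judged:
By the outcome, as a careful person would: the job done as asked, in the order asked, and still so for the second after the job is handed in, with the robot touching nothing.
It also fails if it takes over 72 s, if anything falls off the work surface, if the arm or the gripper's body presses on something with over 40 N, if the wrist force passes 120 N, or if a joint passes its speed limit or range.

## Robot

A 7-joint arm with a two-finger parallel gripper is mounted at the origin on the work surface. World frame = base frame: x ahead of the robot, y to its left, z up, the work surface at z = 0. Lengths are in mm, angles in degrees, forces in N, time in s.
With the tool pointing down it reaches from about 350 to 900 mm from the base axis. Payload 19.9 kg.
Tool frame: the origin (TCP) lies at the very end of the fingers, on their centre line; the grasp point (between the pads) lies 19 mm behind it; z points along the fingers, y is the line along which they close (so a half turn about z gives the same grasp; the last joint's range is limited). The gripper opens to 94 mm and grips with 3 to 60 N. Pads are 16 mm wide; open, the fingers measure 119 mm over their backs; the gripper's body (75 mm by 177 mm) begins 78 mm behind the grasp point.
Start: joints at [72.049, 23.915, -0.59, 92.452, 0.269, 63.638, -3.037], TCP at [167.785, -602.036, 205.425] pointing down, gripper open.
Joint ranges: [-161.28, 161.28], [-22.2, 115.67], [-73.04, 71.86], [3.21, 147.25], [-68.34, 248.33], [10.77, 114.83], [-161.83, 161.83]. Speed limits (degrees/s): [108.29, 108.29, 136.94, 136.94, 172.46, 172.46, 172.46].

## Interface

Orientations are given as [roll, pitch, yaw] about the fixed x, y, z axes, in that order (R = Rz(yaw) Ry(pitch) Rx(roll)).
In Python, from rig import ctrl, get_image gives the robot as it stands.
- The arm moves only by the tool arm_command, never from a script. Its argument "targets" is a list of rows, each a list of 6 numbers: the shift along the tool's x, y, z in m, then the turn, a rotation vector about the tool's x, y, z in degrees. A call has 1 to 20 rows; each row shifts and turns the commanded pose from where the row before left it, along the tool's axes as they then stand; what a row does not reach is not made up. A row lasts 1/10 s, in which the tool goes at most 50 mm and 8.59 degrees, less where a joint would pass 70% of its speed; a pose out of reach is approached as far as the arm can. A call with a gripper value outside its range is refused whole. "grip" is the gripper's target within -1 to 1 (shut at 1, half-way at 0, fully open at -1), set as the call begins (left out, the last holds). The fingers move at their own pace and stop on an object; the grip force is fixed at half the most. Time passes only in rows, so rows that do not move let the fingers close. It gives the time, the measured TCP pose, the force, the opening and the grip force at its end, in the units of the state.
- ctrl.observe(): the state, without advancing time (a new reading comes with each control period).
- get_image(name): name is "side" or "top" or "wrist"; returns a dict with "pixels" (480x640x3 uint8, blue, green, red), "fx", "fy", "cx", "cy" (pixels), "dist" ([k1, k2, p1, p2, k3] as OpenCV has them; the pictures are not rectified), "origin" and "rotation" of the camera in the world; the wrist camera has in their place "mount" (4x4, takes a point from camera to tool coordinates, whose origin is the TCP and whose axes are the flange's). Camera axes: x right, y up, looking along -z (the intrinsics and any distortion apply to the point x, -y, -z); pixel columns grow to the right and rows downward; lengths in mm; the calibration is good to about 2 mm. A picture is of the moment at which its call begins: read the wrist's pose just before it. There is no depth.
- ctrl.close_job(): hands the job in; it is judged then, once.
The state is a dict: "time": time; "q": joint angles; "qvel": joint speeds; "joint_torque": joint torques, N m; "tool_pos": TCP position; "ee_rot": TCP orientation; "contact_force": force on the tool from outside, world axes, zero at the start; "torque": the same for the moment, N m; "grip_width": finger opening in mm; "finger_force": force on a finger pad.
Only numpy, scipy, OpenCV 4.12 (cv2) and the standard library are available. Lean on these libraries where they do the work, as an engineer would, in place of code of your own. Each camera call takes 0.05 s, during which the arm holds its last target. There are 200 camera calls.

## Working session

There is one attempt and no reset: what is moved stays moved. The work goes in short steps, Python scripts to look and compute and a tool call to move; the robot and the scene stay as the last step left them, time stands still between calls to the robot, and variables do not carry over. Pictures are saved under pics/ and viewed, at most 10 in all, crops included, and the job is handed in when it is done.

Besides the shell and the picture viewer there is one more tool, called after "Call:" as name([rows], argument=value, ...), one row to a line, values as JSON. arm_command: Moves the arm, as the interface text tells. Its arguments: {"type":"object","properties":{"targets":{"type":"array","items":{"type":"array","items":{"type":"number"}}},"grip":{"type":"number"}},"required":["targets"]}

```bash
mkdir -p pics; ls; python3 - <<'E'
from rig import ctrl,get_image
import cv2
print(ctrl.observe())
for n in("top","side"):
    d=get_image(n);cv2.imwrite(f"pics/{n}0.png",d["pixels"]);print({k:v for k,v in d.items() if k!="pixels"})
E
```

```text
pics
{'time': 0.0, 'q': array([72.04981483, 23.94729934, -0.59026711, 92.48542424,  0.26777645,
       63.63818262, -3.03754164]), 'qvel': array([-0.0164694 , -0.0603747 ,  0.00171936, -0.15465138,  0.01559113,
       -0.06856804,  0.01428171]), 'joint_torque': array([-7.99979534e-04, -8.51276922e+01,  6.38304893e-01, -4.26003170e+01,
       -4.87738964e-02,  1.85826217e-02,  1.25947699e-04]), 'tool_pos': array([ 167.67785361, -601.69414948,  204.83407689]), 'ee_rot': array([-1.79930579e+02,  3.88562627e-03,  1.55713001e+01]), 'contact_force': array([ 0.29951582, -0.14238003, -0.6652193 ]), 'torque': array([-0.0187034 ,  0.02769797,  0.06723909]), 'finger_force': 0.0, 'grip_width': 94.34165596457383}
{'fx': 531.6771355529484, 'fy': 531.6771355529484, 'cx': 320.4336887820458, 'cy': 235.4629879115193, 'dist': array([-0.15710132,  0.        ,  0.        ,  0.        ,  0.        ]), 'origin': array([ 389.32656007,  -36.28123668, 1534.20617622]), 'rotation': array([  3.95097218,   0.25297214, -91.13547833])}
{'fx': 603.9193672516527, 'fy': 603.9193672516527, 'cx': 320.70724953667764, 'cy': 233.6623927792814, 'dist': array([-0.17054319,  0.        ,  0.        ,  0.        ,  0.        ]), 'origin': array([ 409.50116356, 1076.59259521,  848.33527627]), 'rotation': array([  56.1713512 ,    0.74658869, -178.20757926])}
```

View pics/top0.png

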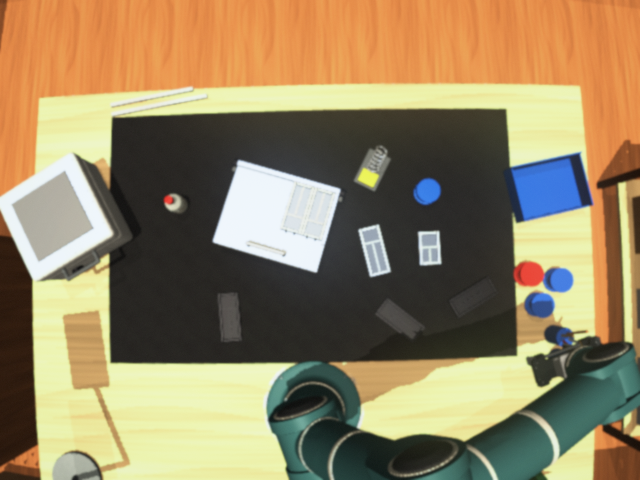

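View pics/side0.png

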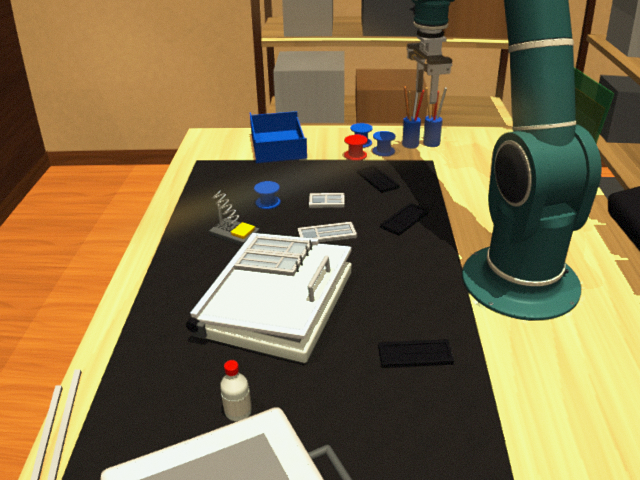

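The long loose panel is the whitish one at top (374,250). The short panel is at (429,248), and three black lookalikes lie at (229,317), (400,318) and (472,297). The table's bar is at (267,248), on the edge nearest the robot. Next is one enlarged crop to confirm and measure.

```bash
cat > h.py <<'E'
import numpy as np,cv2
from scipy.spatial.transform import Rotation as Ro
from rig import ctrl,get_image
F=np.diag([1.,-1,-1])
def cam(n):
    s=ctrl.observe(); d=get_image(n)
    K=np.array([[d["fx"],0,d["cx"]],[0,d["fy"],d["cy"]],[0,0,1]])
    if "mount" in d:
        T=np.eye(4);T[:3,:3]=Ro.from_euler("xyz",s["ee_rot"],degrees=True).as_matrix();T[:3,3]=s["tool_pos"]
        M=T@np.array(d["mount"]);R,o=M[:3,:3],M[:3,3]
    else: R,o=Ro.from_euler("xyz",d["rotation"],degrees=True).as_matrix(),d["origin"]
    return dict(im=d["pixels"],K=K,D=np.array(d["dist"]),R=R,o=np.array(o))
def w(c,px,z):
    u=cv2.undistortPoints(np.array(px,float).reshape(-1,1,2),c["K"],c["D"])[:,0]
    r=(c["R"]@F@np.c_[u,np.ones(len(u))].T).T
    return c["o"]+r*((np.broadcast_to(z,len(r))-c["o"][2])/r[:,2])[:,None]
def pj(c,P):
    Q=(F@c["R"].T@(np.atleast_2d(P)-c["o"]).T).T
    return cv2.projectPoints(Q.reshape(-1,1,3),np.zeros(3),np.zeros(3),c["K"],c["D"])[0][:,0]
def crop(c,x,y,wd,ht,k,name):
    cv2.imwrite("pics/"+name,cv2.resize(c["im"][y:y+ht,x:x+wd],None,fx=k,fy=k,interpolation=cv2.INTER_CUBIC))
def tool(): 
    s=ctrl.observe();return s["tool_pos"],Ro.from_euler("xyz",s["ee_rot"],degrees=True)
E
python3 - <<'E'
from h import *
c=cam("top");crop(c,205,150,200,150,4,"t1.png")
c=cam("side");crop(c,180,180,200,150,4,"s1.png")
E
```

```text
(no output)
```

View pics/t1.png

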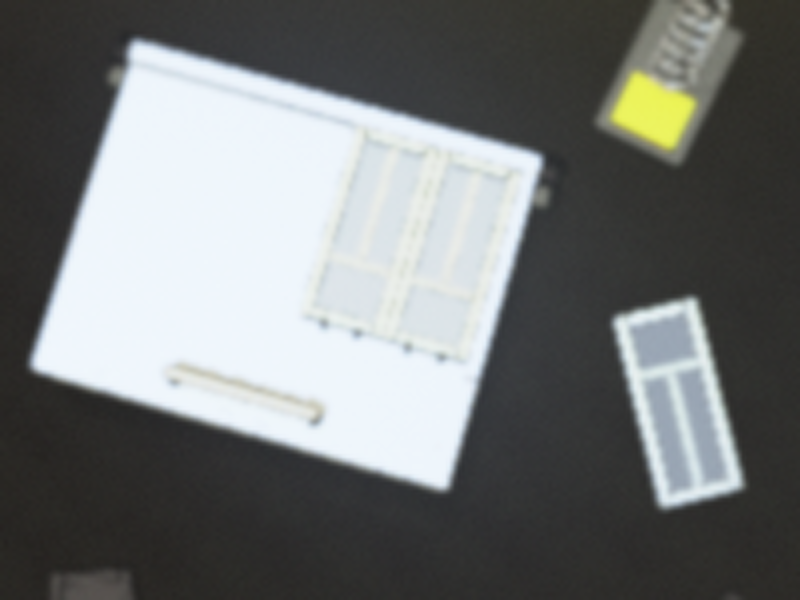

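View pics/s1.png

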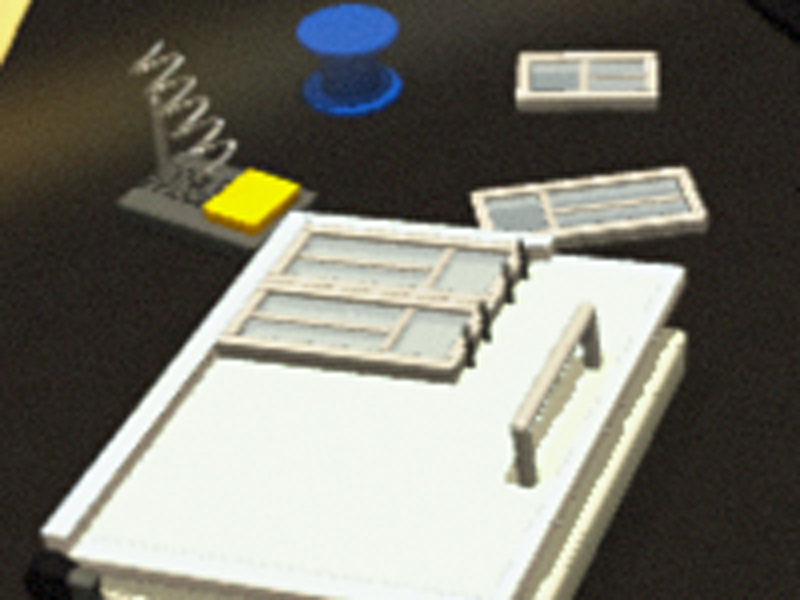

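The crops confirm the long white-framed panel: in the t1 crop its corners are at (613,317), (695,297), (745,488) and (662,508). It is 140x60 like the pinned ones, while the short one lies further right. The bar runs (168,372)–(322,410). I'll fit the table pose, its tilt and the panel using both views.

```bash
cat > fit0.py <<'E'
from h import *
from scipy.optimize import least_squares
ct,cs=cam("top"),cam("side")
T=lambda L:np.array(L)/4+[205-.375,150-.375]
S=lambda L:np.array(L)/4+[180-.375,180-.375]
def rz(a):return Ro.from_euler("z",a,degrees=True).as_matrix()
def top(p,P,tilt=None):  # P in ledge axes w/ hinge origin: s along slope, y, n
    x,y,a=p[:3];t=p[3] if tilt is None else tilt
    P=np.atleast_2d(np.array(P,float));R=Ro.from_euler("y",-t,degrees=True).as_matrix()
    return (rz(a)@(P@R.T+[-115,0,46]).T).T+[x,y,0]
# top: bar ends (top of bar), pinned corners, slab corners
def pts(p):
    e=p[4];f=p[5]
    A=[[215,-53,52],[215,53,52],[e,19,24],[e+140,19,24],[e+140,139,24],[e,79,24],[e+140,79,24],[f,-149,12],[f,149,12]]
    B=[[215,-53,52],[215,53,52],[e,19,24],[e+140,19,24],[f,149,12]]
    return A,B
mt=T([[168,370],[322,408],[358,130],[303,315],[468,360],[437,150],[385,337],[30,370],[447,490]])
ms=S([[518,425],[590,308],[218,345],[460,370],[685,268]])
def res(p):
    A,B=pts(p);return np.r_[(pj(ct,top(p,A))-mt).ravel(),(pj(cs,top(p,B))-ms).ravel()]
r=least_squares(res,[550,100,164,2,9,240],loss="soft_l1");p=r.x
print(np.round(p,2));print(np.round(res(p).reshape(-1,2),1))
for t in(p[3],30): print(t,"bar",top(p,[215,0,47],t),"ledge",top(p,[9,0,12],t),"goal",top(p,[p[4]+70,-11,12],t))
mp=T([[613,317],[695,297],[745,488],[662,508]]);mq=S([[473,192],[690,170],[707,212]])
C=np.array([[70,30],[70,-30],[-70,-30],[-70,30]])
def q(v,i):return np.c_[(rz(v[2])[:2,:2]@C[i].T).T+v[:2],np.full(len(i),12)]
def rp(v):return np.r_[(pj(ct,q(v,[0,1,2,3]))-mp).ravel(),(pj(cs,q(v,[1,2,3]))-mq)[:2].ravel()]
r=least_squares(rp,[450,-130,10],loss="soft_l1");print(r.x,np.round(rp(r.x).reshape(-1,2),1))
print(np.round(w(ct,mp,12),1).tolist())
E
python3 fit0.py
```

```text
[546.21  88.4  163.14   4.9   10.8  236.3 ]
[[-0.1  1. ]
 [-0.7  2.2]
 [-0.3 -0.6]
 [-0.8  0.9]
 [ 0.1  1.5]
 [ 0.6  0.2]
 [-0.3  1.3]
 [ 0.8  0.9]
 [ 0.3  0.4]
 [-0.5  0.1]
 [-1.3 -1.3]
 [-1.3 -1.3]
 [-1.9  0.1]
 [-0.8  0.4]]
4.899118430158303 bar [[455.09710052 116.00582183 111.18963319]] ledge [[648.6637124   57.35085375  58.72477366]] goal [[583.38743628  88.62494404  64.85685986]]
30 bar [[500.56082451 102.2293071  194.20319398]] ledge [[654.54758043  55.56791149  60.89230485]] goal [[598.22662966  84.12833998  96.79377915]]
[ 447.42642897 -184.79283521   12.41561748] [[ 0.3  0.7]
 [ 0.   0.8]
 [-0.8  0.4]
 [-0.3  0.4]
 [-1.6 -0.4]
 [-1.9 -1. ]]
[[511.4, -139.6, 12.0], [524.6, -199.1, 12.0], [386.7, -231.3, 12.0], [373.7, -171.4, 12.0]]
```

```bash
cat >> h.py <<'E'
def go(pos,R,n):
    """per-row shift (mm) and turn (deg), n equal rows; R a Rotation"""
    p,R0=tool();dv=(R0.inv()*R).as_rotvec()/n;d=Ro.from_rotvec(dv)
    M=np.zeros((3,3));A=R0.as_matrix()
    for k in range(n):M+=A;A=A@d.as_matrix()
    s=np.linalg.solve(M,np.array(pos)-p)
    print(n,"x",np.round(np.r_[s/1000],5).tolist(),np.round(np.degrees(dv),3).tolist(),"total",np.round(s*n,1),np.round(np.degrees(dv)*n,2))
E
python3 - <<'E'
from h import *
go([430,60,350],Ro.from_euler("xyz",[180,0,73],degrees=True),40)
np.set_printoptions(precision=4,suppress=True);print(get_image("wrist")["mount"])
E
```

```text
40 x [0.01685, -0.00779, -0.00362] [-0.001, -0.0, -1.436] total [ 674.1 -311.8 -144.7] [-2.000e-02 -1.000e-02 -5.743e+01]
[[   0.        0.9578    0.2875   84.774 ]
 [   1.       -0.0002    0.0004   -0.8261]
 [   0.0005    0.2875   -0.9578 -179.1459]
 [   0.        0.        0.        1.    ]]
```

Call:
arm_command([
  [0.0169, -0.0078, -0.0036, 0, 0, -1.436],
  [0.0169, -0.0078, -0.0036, 0, 0, -1.436],
  [0.0169, -0.0078, -0.0036, 0, 0, -1.436],
  [0.0169, -0.0078, -0.0036, 0, 0, -1.436],
  [0.0169, -0.0078, -0.0036, 0, 0, -1.436],
  [0.0169, -0.0078, -0.0036, 0, 0, -1.436],
  [0.0169, -0.0078, -0.0036, 0, 0, -1.436],
  [0.0169, -0.0078, -0.0036, 0, 0, -1.436],
  [0.0169, -0.0078, -0.0036, 0, 0, -1.436],
  [0.0169, -0.0078, -0.0036, 0, 0, -1.436],
  [0.0169, -0.0078, -0.0036, 0, 0, -1.436],
  [0.0169, -0.0078, -0.0036, 0, 0, -1.436],
  [0.0169, -0.0078, -0.0036, 0, 0, -1.436],
  [0.0169, -0.0078, -0.0036, 0, 0, -1.436],
  [0.0169, -0.0078, -0.0036, 0, 0, -1.436],
  [0.0169, -0.0078, -0.0036, 0, 0, -1.436],
  [0.0169, -0.0078, -0.0036, 0, 0, -1.436],
  [0.0169, -0.0078, -0.0036, 0, 0, -1.436],
  [0.0169, -0.0078, -0.0036, 0, 0, -1.436],
  [0.0169, -0.0078, -0.0036, 0, 0, -1.436],
])

```text
time: 2.35
tool_pos: [384.9, -302.6, 277.7]
ee_rot: [-180.0, 0.0, 44.4]
contact_force: [-0.4, -0.3, 0.0]
grip_width: 94.2
finger_force: 0.0
```

Call:
arm_command([
  [0.0169, -0.0078, -0.0036, 0, 0, -1.436],
  [0.0169, -0.0078, -0.0036, 0, 0, -1.436],
  [0.0169, -0.0078, -0.0036, 0, 0, -1.436],
  [0.0169, -0.0078, -0.0036, 0, 0, -1.436],
  [0.0169, -0.0078, -0.0036, 0, 0, -1.436],
  [0.0169, -0.0078, -0.0036, 0, 0, -1.436],
  [0.0169, -0.0078, -0.0036, 0, 0, -1.436],
  [0.0169, -0.0078, -0.0036, 0, 0, -1.436],
  [0.0169, -0.0078, -0.0036, 0, 0, -1.436],
  [0.0169, -0.0078, -0.0036, 0, 0, -1.436],
  [0.0169, -0.0078, -0.0036, 0, 0, -1.436],
  [0.0169, -0.0078, -0.0036, 0, 0, -1.436],
  [0.0169, -0.0078, -0.0036, 0, 0, -1.436],
  [0.0169, -0.0078, -0.0036, 0, 0, -1.436],
  [0.0169, -0.0078, -0.0036, 0, 0, -1.436],
  [0.0169, -0.0078, -0.0036, 0, 0, -1.436],
  [0.0169, -0.0078, -0.0036, 0, 0, -1.436],
  [0.0169, -0.0078, -0.0036, 0, 0, -1.436],
  [0.0169, -0.0078, -0.0036, 0, 0, -1.436],
  [0.0169, -0.0078, -0.0036, 0, 0, -1.436],
  [0, 0, 0, 0, 0, 0],
])

```text
invalid input
```

```bash
python3 - <<'E'
from h import *
import pickle
c=cam("wrist");cv2.imwrite("pics/w1.png",c["im"]);pickle.dump(c,open("w1.pkl","wb"))
print(pj(c,[[511.4,-139.6,12],[524.6,-199.1,12],[386.7,-231.3,12],[373.7,-171.4,12]]))
E
```

```text
[[288.50907119  13.14508395]
 [336.97041412  46.14740084]
 [272.1196065  160.01815028]
 [225.8709074  131.08591442]]
```

Call:
arm_command([
  [0.0169, -0.0078, -0.0036, 0, 0, -1.436],
  [0.0169, -0.0078, -0.0036, 0, 0, -1.436],
  [0.0169, -0.0078, -0.0036, 0, 0, -1.436],
  [0.0169, -0.0078, -0.0036, 0, 0, -1.436],
  [0.0169, -0.0078, -0.0036, 0, 0, -1.436],
  [0.0169, -0.0078, -0.0036, 0, 0, -1.436],
  [0.0169, -0.0078, -0.0036, 0, 0, -1.436],
  [0.0169, -0.0078, -0.0036, 0, 0, -1.436],
  [0.0169, -0.0078, -0.0036, 0, 0, -1.436],
  [0.0169, -0.0078, -0.0036, 0, 0, -1.436],
  [0.0169, -0.0078, -0.0036, 0, 0, -1.436],
  [0.0169, -0.0078, -0.0036, 0, 0, -1.436],
  [0.0169, -0.0078, -0.0036, 0, 0, -1.436],
  [0.0169, -0.0078, -0.0036, 0, 0, -1.436],
  [0.0169, -0.0078, -0.0036, 0, 0, -1.436],
  [0.0169, -0.0078, -0.0036, 0, 0, -1.436],
  [0.0169, -0.0078, -0.0036, 0, 0, -1.436],
  [0.0169, -0.0078, -0.0036, 0, 0, -1.436],
  [0.0169, -0.0078, -0.0036, 0, 0, -1.436],
  [0, 0, 0, 0, 0, 0],
])

```text
time: 4.4
tool_pos: [433.1, 45.7, 346.5]
ee_rot: [180.0, -0.0, 71.8]
contact_force: [-0.4, -1.5, 1.0]
grip_width: 93.5
finger_force: 0.0
```

```bash
python3 - <<'E'
from h import *
import pickle
s=ctrl.observe();print(s["q"],s["tool_pos"])
c=cam("wrist");cv2.imwrite("pics/w2.png",c["im"]);pickle.dump(c,open("w2.pkl","wb"))
a=pickle.load(open("w1.pkl","rb"))["im"]
cv2.imwrite("pics/w12.png",np.hstack([cv2.resize(a,None,fx=.3,fy=.3),cv2.resize(c["im"],None,fx=.9,fy=.9)[:432,:600].copy()[:144*0+432] if 0 else cv2.resize(c["im"],None,fx=.3,fy=.3)]))
E
```

```text
[ 28.87609026  -1.86967503 -37.53766063 105.12066175  -1.17247074
  76.31526075 -26.52102861] [433.06016194  45.65097459 346.51252491]
```

View pics/w2.png

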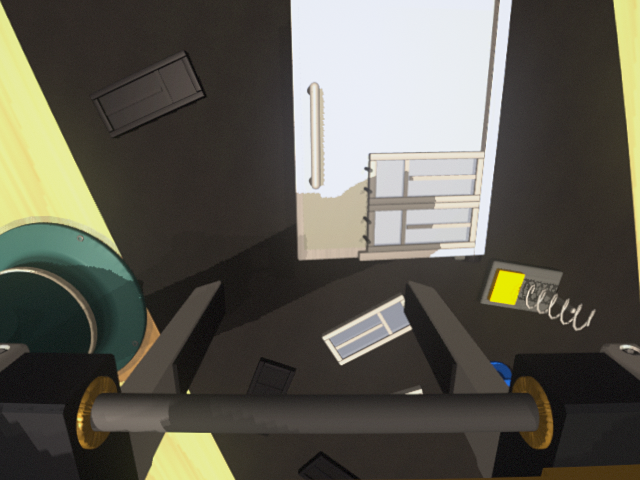

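```bash
python3 - <<'E'
from h import *
im=cv2.imread("pics/w2.png");crop(dict(im=im),285,70,220,195,3,"w2c.png")
E
```

```text
(no output)
```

View pics/w2c.png

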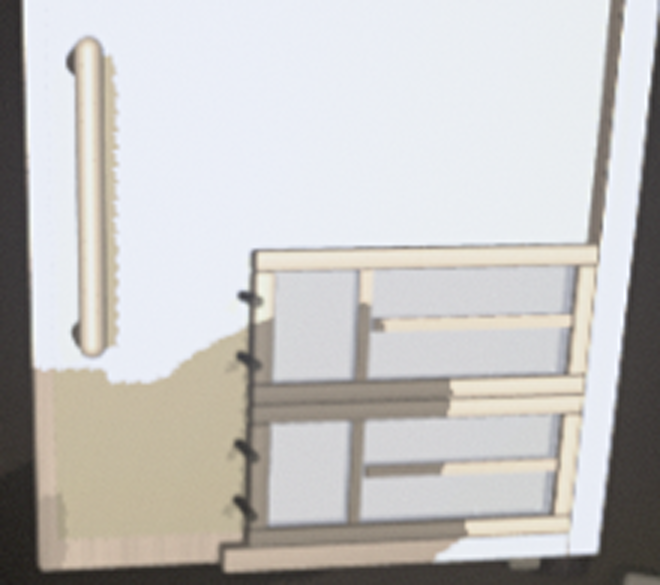

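```bash
cat > fit1.py <<'E'
import io,contextlib,pickle
with contextlib.redirect_stdout(io.StringIO()):
    from fit0 import *
cw=pickle.load(open("w2.pkl","rb"))
W=lambda L:np.array(L)/3+[285-.33,70-.33]
mw=W([[90,197],[254,250],[597,246],[251,402],[583,394],[247,543],[571,535],[40,570]])
def pw(p):
    e,f=p[4],p[5];return [[215,0,47],[e+140,19,24],[e,19,24],[e+140,79,24],[e,79,24],[e+140,139,24],[e,139,24],[f,149,12]]
def res2(p):return np.r_[res(p),.6*(pj(cw,top(p,pw(p)))-mw).ravel()]
if __name__=="__main__":
    for fn in(lambda p:(pj(cw,top(p,pw(p)))-mw).ravel(),res2):
        p=least_squares(fn,p,loss="soft_l1").x;print(np.round(p,2));print(np.round((pj(cw,top(p,pw(p)))-mw),1).tolist())
    np.save("p.npy",p)
    for t in(p[3],30): print("bar",top(p,[215,0,47],t))
    s=ctrl.observe();print(s["time"])
    b=top(p,[215,0,47])[0]
    go([b[0],b[1],b[2]+45],Ro.from_euler("xyz",[180,0,p[2]-90],degrees=True),12)
E
python3 fit1.py
```

```text
[547.98  91.81 162.4    5.66   9.45 233.87]
[[-0.0, 0.8], [0.3, -0.6], [1.1, -0.4], [-0.2, 0.3], [0.2, 0.0], [-0.4, 1.2], [-1.1, -0.5], [-0.0, -0.5]]
[547.46  90.04 163.15   4.98  10.25 236.43]
[[-0.7, 3.8], [-0.8, 1.4], [0.4, -0.0], [-0.6, 1.9], [0.2, 0.4], [-0.1, 2.5], [-0.6, -0.2], [-0.6, 1.4]]
bar [[456.43479451 117.6113044  111.48406594]]
bar [[501.81186042 103.86446119 194.20319398]]
4.55
12 x [0.00654, -5e-05, 0.01577] [-0.001, 0.001, -0.132] total [ 78.5  -0.6 189.3] [-0.02  0.01 -1.59]
```

Call:
arm_command([
  [0.0065, 0, 0.016, 0, 0, -0.13],
  [0.0065, 0, 0.016, 0, 0, -0.13],
  [0.0065, 0, 0.016, 0, 0, -0.13],
  [0.0065, 0, 0.016, 0, 0, -0.13],
  [0.0065, 0, 0.016, 0, 0, -0.13],
  [0.0065, 0, 0.016, 0, 0, -0.13],
  [0.0065, 0, 0.016, 0, 0, -0.13],
  [0.0065, 0, 0.016, 0, 0, -0.13],
  [0.0065, 0, 0.016, 0, 0, -0.13],
  [0.0065, 0, 0.016, 0, 0, -0.13],
  [0.0065, 0, 0.016, 0, 0, -0.13],
  [0.0065, 0, 0.016, 0, 0, -0.13],
  [0, 0, 0.015, 0, 0, 0],
  [0, 0, 0.01, 0, 0, 0],
  [0, 0, 0, 0, 0, 0],
], grip=1)

```text
time: 6.05
tool_pos: [456.3, 116.6, 127.8]
ee_rot: [-179.9, 0.0, 73.1]
contact_force: [0.2, -0.1, 0.1]
grip_width: 0.6
finger_force: 0.0
```

Call:
arm_command([
  [0, 0, 0.004, 0, 0, 0],
  [0, 0, 0.004, 0, 0, 0],
  [0, 0, 0, 0, 0, 0],
])

```text
time: 6.35
tool_pos: [456.9, 117.0, 120.8]
ee_rot: [180.0, 0.0, 73.1]
contact_force: [-0.0, 0.4, 0.3]
grip_width: 0.4
finger_force: 0.0
```

Call:
arm_command([
  [0, 0, 0.002, 0, 0, 0],
  [0, 0, 0, 0, 0, 0],
])

```text
time: 6.55
tool_pos: [456.8, 117.2, 119.1]
ee_rot: [-180.0, 0.0, 73.1]
contact_force: [-3.6, 0.9, 4.3]
grip_width: 0.4
finger_force: 2.1
```

Call:
arm_command([
  [0, 0, 0.001, 0, 0, 0],
  [0, 0, 0, 0, 0, 0],
])

```text
time: 6.75
tool_pos: [456.6, 117.3, 118.2]
ee_rot: [-180.0, 0.0, 73.1]
contact_force: [-5.6, -0.7, 7.8]
grip_width: 0.5
finger_force: 3.9
```

Call:
arm_command([
  [0, 0, -0.012, 0, 0, 0],
  [0, 0, 0, 0, 0, 0],
  [0, 0, 0, 0, 0, 0],
  [0, 0, 0, 0, 0, 0],
  [0, 0, 0, 0, 0, 0],
  [0, 0, 0, 0, 0, 0],
], grip=-0.2)

```text
time: 7.35
tool_pos: [456.8, 117.1, 129.7]
ee_rot: [-180.0, 0.0, 73.1]
contact_force: [0.6, 0.2, -0.8]
grip_width: 45.2
finger_force: 0.0
```

Call:
arm_command([
  [0, 0, 0.011, 0, 0, 0],
  [0, 0, 0.011, 0, 0, 0],
  [0, 0, 0.011, 0, 0, 0],
  [0, 0, 0, 0, 0, 0],
])

```text
time: 7.75
tool_pos: [455.9, 117.0, 95.0]
ee_rot: [-179.8, 0.0, 73.1]
contact_force: [-0.2, -0.6, 0.2]
grip_width: 56.4
finger_force: 0.0
```

Call:
arm_command([
  [0, 0, 0, 0, 0, 0],
  [0, 0, 0, 0, 0, 0],
  [0, 0, 0, 0, 0, 0],
  [0, 0, 0, 0, 0, 0],
  [0, 0, 0, 0, 0, 0],
  [0, 0, 0, 0, 0, 0],
], grip=1)

```text
time: 8.35
tool_pos: [457.0, 117.1, 96.9]
ee_rot: [180.0, -0.0, 73.1]
contact_force: [0.2, -0.8, 0.2]
grip_width: 11.7
finger_force: 0.0
```

Call:
arm_command([
  [0, 0, 0, 0, 0, 0],
  [0, 0, 0, 0, 0, 0],
  [0, 0, 0, 0, 0, 0],
])

```text
time: 8.65
tool_pos: [456.5, 117.3, 96.9]
ee_rot: [-180.0, 0.0, 73.1]
contact_force: [-5.6, 0.7, 6.0]
grip_width: 9.0
finger_force: 30.0
```

```bash
python3 - <<'E'
from h import *
s=ctrl.observe();print(s["q"],s["tool_pos"],s["grip_width"],s["finger_force"],s["contact_force"])
a=np.radians(163.15)  # table yaw
t0=5.85;n=20
f=lambda t:np.array([215*np.cos(np.radians(t))-47*np.sin(np.radians(t)),215*np.sin(np.radians(t))+47*np.cos(np.radians(t))])
# tool turns half the slope (12 deg back) : tool y = slope-x reversed? print both
R0=Ro.from_euler("xyz",[180,0,73.15],degrees=True);print("tool y",R0.apply([0,1,0]),"slope",np.cos(a),np.sin(a))
for k in range(0,n+1,4):
    t=t0+(30-t0)*k/n;d=f(t)-f(t0);print(round(t,2),np.round(d,1))
E
```

```text
[ 15.03934102  20.98560712 -38.75912083 118.30292873  17.98322425
  46.51756294 -51.26747788] [456.51089459 117.29988627  96.88455213] 8.984268304459375 30.003451108932495 [-5.5792113  0.7080188  5.9638219]
tool y [ 9.57066905e-01 -2.89867106e-01  1.22464680e-16] slope -0.9570669052188783 0.2898671056445673
5.85 [0. 0.]
10.68 [-6.5 17.4]
15.51 [-14.5  34.1]
20.34 [-23.8  50.1]
25.17 [-34.5  65.3]
30.0 [-46.4  79.5]
```

Call:
arm_command([
  [0, 0.0016, -0.0044, 0, 0, 0],
  [0, 0.0016, -0.0044, 0, 0, 0],
  [0, 0.0016, -0.0043, 0, 0, 0],
  [0, 0.0016, -0.0043, 0, 0, 0],
  [0, 0.002, -0.0042, 0, 0, 0],
  [0, 0.002, -0.0042, 0, 0, 0],
  [0, 0.002, -0.0042, 0, 0, 0],
  [0, 0.002, -0.0042, 0, 0, 0],
  [0, 0.0023, -0.004, 0, 0, 0],
  [0, 0.0023, -0.004, 0, 0, 0],
  [0, 0.0023, -0.004, 0, 0, 0],
  [0, 0.0023, -0.004, 0, 0, 0],
  [0, 0.0027, -0.0038, 0, 0, 0],
  [0, 0.0027, -0.0038, 0, 0, 0],
  [0, 0.0027, -0.0038, 0, 0, 0],
  [0, 0.0027, -0.0038, 0, 0, 0],
])

```text
time: 10.25
tool_pos: [487.1, 107.7, 161.4]
ee_rot: [-179.7, 0.1, 73.2]
contact_force: [-14.6, 6.1, -9.4]
grip_width: 8.8
finger_force: 30.0
```

Call:
arm_command([
  [0, 0.0027, -0.0036, 0, 0, 0],
  [0, 0.0028, -0.0036, 0, 0, 0],
  [0, 0.0028, -0.0036, 0, 0, 0],
  [0, 0.0029, -0.0036, 0, 0, 0],
  [0, 0, 0, 0, 0, 0],
  [0, 0, 0, 0, 0, 0],
  [0, 0, 0, 0, 0, 0],
])

```text
time: 10.95
tool_pos: [498.3, 104.2, 176.4]
ee_rot: [-179.8, 0.1, 73.2]
contact_force: [-16.6, 3.9, 0.1]
grip_width: 8.9
finger_force: 30.0
```

Call:
arm_command([
  [0, -0.002, 0, 0, 0, 0],
  [0, 0, 0, 0, 0, 0],
  [0, 0, 0, 0, 0, 0],
  [0, 0, 0, 0, 0, 0],
  [0, 0, 0, 0, 0, 0],
], grip=0)

```text
time: 11.45
tool_pos: [498.9, 104.4, 176.8]
ee_rot: [180.0, -0.0, 73.1]
contact_force: [-0.2, -0.2, 0.4]
grip_width: 45.2
finger_force: 0.0
```

Call:
arm_command([
  [0, 0, -0.01, 0, 0, 0],
  [0, 0, -0.01, 0, 0, 0],
  [0, 0, -0.01, 0, 0, 0],
  [0, 0, 0, 0, 0, 0],
  [0, 0, 0, 0, 0, 0],
  [0, 0, 0, 0, 0, 0],
  [0, 0, 0, 0, 0, 0],
], grip=1)

```text
time: 12.15
tool_pos: [498.4, 104.4, 206.3]
ee_rot: [-180.0, 0.0, 73.1]
contact_force: [0.0, -0.5, 0.3]
grip_width: 0.4
finger_force: 0.0
```

Call:
arm_command([
  [0, 0, 0.0045, 0, 0, 0],
  [0, 0, 0, 0, 0, 0],
])

```text
time: 12.35
tool_pos: [498.3, 104.4, 201.4]
ee_rot: [-179.9, 0.0, 73.1]
contact_force: [-1.1, 0.5, -0.7]
grip_width: 0.7
finger_force: 0.0
```

Call:
arm_command([
  [0, 0, 0.001, 0, 0, 0],
  [0, 0, 0, 0, 0, 0],
])

```text
time: 12.55
tool_pos: [498.5, 104.5, 201.0]
ee_rot: [-180.0, 0.0, 73.1]
contact_force: [-0.5, 0.6, -0.0]
grip_width: 0.6
finger_force: 0.0
```

Call:
arm_command([
  [0, 0, 0.001, 0, 0, 0],
  [0, 0, 0, 0, 0, 0],
])

```text
time: 12.75
tool_pos: [498.6, 104.5, 200.1]
ee_rot: [-180.0, -0.0, 73.1]
contact_force: [0.2, -1.1, -0.4]
grip_width: 0.5
finger_force: 0.0
```

Call:
arm_command([
  [0, 0, 0.0007, 0, 0, 0],
  [0, 0, 0, 0, 0, 0],
])

```text
time: 12.95
tool_pos: [498.6, 104.5, 199.4]
ee_rot: [-180.0, -0.0, 73.1]
contact_force: [0.6, -0.3, 0.2]
grip_width: 0.7
finger_force: 0.0
```

Call:
arm_command([
  [0, 0, 0.0007, 0, 0, 0],
  [0, 0, 0, 0, 0, 0],
])

```text
time: 13.15
tool_pos: [498.6, 104.5, 198.7]
ee_rot: [-180.0, -0.0, 73.1]
contact_force: [-1.2, 0.2, -0.3]
grip_width: 0.3
finger_force: 0.0
```

Call:
arm_command([
  [0, 0, 0.0007, 0, 0, 0],
  [0, 0, 0, 0, 0, 0],
])

```text
time: 13.35
tool_pos: [498.6, 104.5, 198.0]
ee_rot: [-180.0, 0.0, 73.1]
contact_force: [1.3, 0.3, 0.1]
grip_width: 0.3
finger_force: 0.0
```

Call:
arm_command([
  [0, 0, 0.001, 0, 0, 0],
  [0, 0, 0, 0, 0, 0],
])

```text
time: 13.55
tool_pos: [498.5, 104.5, 196.9]
ee_rot: [-180.0, 0.0, 73.1]
contact_force: [-0.7, -0.6, -0.7]
grip_width: 0.4
finger_force: 0.0
```

Call:
arm_command([
  [0, 0, 0.001, 0, 0, 0],
  [0, 0, 0, 0, 0, 0],
])

```text
time: 13.75
tool_pos: [498.6, 104.5, 196.0]
ee_rot: [-180.0, -0.0, 73.1]
contact_force: [0.7, 0.1, -0.5]
grip_width: 0.4
finger_force: 0.1
```

Call:
arm_command([
  [0, 0, 0.001, 0, 0, 0],
  [0, 0, 0, 0, 0, 0],
])

```text
time: 13.95
tool_pos: [498.6, 104.6, 195.5]
ee_rot: [180.0, 0.0, 73.1]
contact_force: [-4.7, -0.5, 11.5]
grip_width: 0.2
finger_force: 5.4
```

Call:
arm_command([
  [0, 0, -0.012, 0, 0, 0],
  [0, 0, 0, 0, 0, 0],
  [0, 0, 0, 0, 0, 0],
  [0, 0, 0, 0, 0, 0],
  [0, 0, 0.012, 0, 0, 0],
  [0, 0, 0.012, 0, 0, 0],
  [0, 0, 0.01, 0, 0, 0],
  [0, 0, 0, 0, 0, 0],
], grip=0)

```text
time: 14.75
tool_pos: [497.7, 104.4, 171.2]
ee_rot: [-179.8, 0.0, 73.1]
contact_force: [-0.6, 0.0, 1.0]
grip_width: 47.0
finger_force: 0.0
```

Call:
arm_command([
  [0, 0, 0, 0, 0, 0],
  [0, 0, 0, 0, 0, 0],
  [0, 0, 0, 0, 0, 0],
  [0, 0, 0, 0, 0, 0],
  [0, 0, 0, 0, 0, 0],
  [0, 0, 0, 0, 0, 0],
  [0, 0, 0, 0, 0, 0],
], grip=1)

```text
time: 15.45
tool_pos: [498.2, 104.7, 173.1]
ee_rot: [-180.0, 0.0, 73.1]
contact_force: [-5.0, 1.9, 6.2]
grip_width: 8.6
finger_force: 30.0
```

Call:
arm_command([
  [0, 0.001, -0.001, 0, 0, 0],
  [0, 0.001, -0.001, 0, 0, 0],
  [0, 0.001, -0.0015, 0, 0, 0],
  [0, 0, 0, 0, 0, 0],
  [0, 0, 0, 0, 0, 0],
])

```text
time: 15.95
tool_pos: [499.8, 104.1, 175.3]
ee_rot: [-179.8, 0.0, 73.2]
contact_force: [-4.8, 5.5, -13.4]
grip_width: 9.5
finger_force: 30.0
```

Call:
arm_command([
  [0, 0.001, -0.001, 0, 0, 0],
  [0, 0.0006, -0.0008, 0, 0, 0],
  [0, 0, 0, 0, 0, 0],
  [0, 0, 0, 0, 0, 0],
])

```text
time: 16.35
tool_pos: [501.2, 103.7, 176.9]
ee_rot: [-179.8, 0.0, 73.2]
contact_force: [-5.4, 5.0, -15.7]
grip_width: 9.1
finger_force: 30.0
```

Call:
arm_command([
  [0, 0, 0, 0, 0, 0],
  [0, 0, 0, 0, 0, 0],
  [0, 0, 0, 0, 0, 0],
  [0, 0, 0, 0, 0, 0],
], grip=0)

```text
time: 16.75
tool_pos: [503.3, 103.1, 178.5]
ee_rot: [180.0, -0.0, 73.1]
contact_force: [-0.1, -0.6, 0.3]
grip_width: 37.6
finger_force: 0.0
```

Call:
arm_command([
  [0, 0, -0.01, 0, 0, 0],
  [0, 0, -0.01, 0, 0, 0],
  [0, 0, -0.008, 0, 0, 0],
  [0, 0, 0, 0, 0, 0],
  [0, 0, 0, 0, 0, 0],
  [0, 0, 0, 0, 0, 0],
  [0, 0, 0, 0, 0, 0],
], grip=1)

```text
time: 17.45
tool_pos: [502.9, 103.1, 206.0]
ee_rot: [-180.0, 0.0, 73.1]
contact_force: [0.1, -0.5, -0.5]
grip_width: 0.5
finger_force: 0.0
```

Call:
arm_command([
  [0, 0, 0.005, 0, 0, 0],
  [0, 0, 0, 0, 0, 0],
])

```text
time: 17.65
tool_pos: [502.6, 103.1, 200.5]
ee_rot: [-179.9, 0.0, 73.1]
contact_force: [-0.6, -0.8, 0.4]
grip_width: 0.4
finger_force: 0.0
```

Call:
arm_command([
  [0, 0, 0.001, 0, 0, 0],
  [0, 0, 0, 0, 0, 0],
])

```text
time: 17.85
tool_pos: [503.0, 103.2, 200.2]
ee_rot: [-180.0, -0.0, 73.1]
contact_force: [-1.2, -0.2, -0.1]
grip_width: 0.5
finger_force: 0.0
```

Call:
arm_command([
  [0, 0, 0.001, 0, 0, 0],
  [0, 0, 0, 0, 0, 0],
])

```text
time: 18.05
tool_pos: [503.1, 103.2, 199.4]
ee_rot: [180.0, -0.0, 73.1]
contact_force: [0.2, 0.7, -0.7]
grip_width: 0.5
finger_force: 0.2
```

Call:
arm_command([
  [0, 0, 0.0004, 0, 0, 0],
  [0, 0, 0, 0, 0, 0],
])

```text
time: 18.25
tool_pos: [503.1, 103.2, 199.3]
ee_rot: [180.0, -0.0, 73.1]
contact_force: [-1.2, -0.3, 6.1]
grip_width: 0.6
finger_force: 2.8
```

Call:
arm_command([
  [0, 0, -0.02, 0, 0, 0],
  [0, 0, -0.04, 0, 0, 0],
  [0, 0, -0.04, 0, 0, 0],
  [0, 0, -0.04, 0, 0, 0],
  [0, 0, 0, 0, 0, 0],
], grip=-1)

```text
time: 18.75
tool_pos: [504.5, 103.9, 343.7]
ee_rot: [179.6, -0.1, 73.1]
contact_force: [0.4, 0.5, -1.9]
grip_width: 36.9
finger_force: 0.0
```

```bash
python3 - <<'E'
from h import *
import pickle,io,contextlib
p=np.load("p.npy")
c=cam("side");pickle.dump(c,open("s2.pkl","wb"));crop(c,180,140,200,150,4,"s2.png")
# long panel: shown predicted in w1 too
s=ctrl.observe();print(s["time"],s["q"],s["tool_pos"])
for r,y in((180,12.4),(180,-167.6)):
    go([447.4,-184.8,110],Ro.from_euler("xyz",[r,0,y],degrees=True),36)
a=pickle.load(open("w1.pkl","rb"));crop(a,200,0,180,180,3,"w1c.png")
E
```

```text
18.8 [ 22.23207551   9.34992141 -42.01318809  96.37457262   6.48819181
  76.53353237 -37.76801117] [503.79672728 103.46793028 340.99357508]
36 x [-0.00699, 0.00494, 0.00642] [0.004, -0.005, 1.687] total [-251.5  177.7  231.1] [ 0.15 -0.16 60.73]
36 x [-0.00603, -0.00779, 0.0064] [0.005, 0.005, -3.313] total [-217.1 -280.4  230.4] [   0.19    0.17 -119.27]
```

View pics/w1c.png

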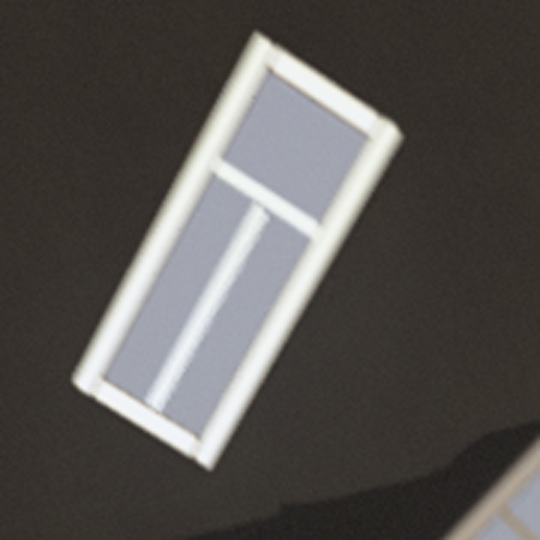

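View pics/s2.png

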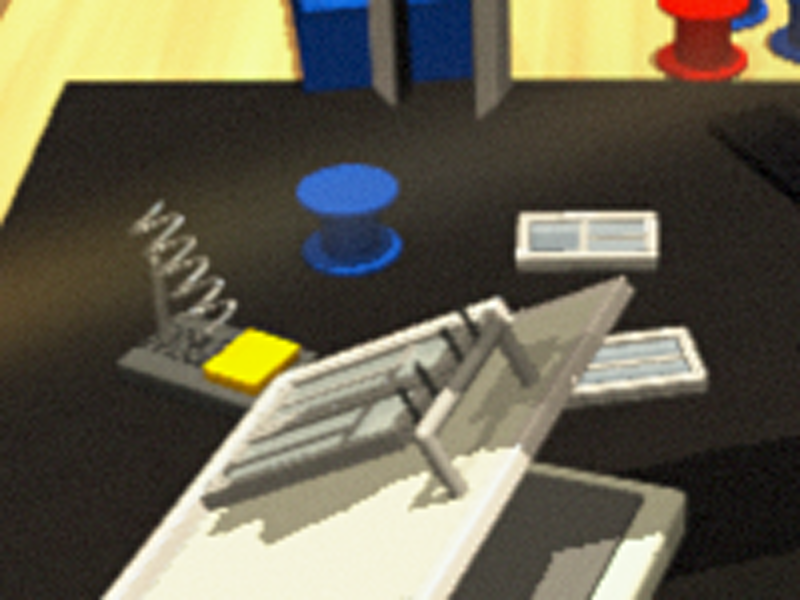

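```bash
python3 - <<'E'
from fit1 import *
p=np.load("p.npy");c1=pickle.load(open("w1.pkl","rb"));c2=pickle.load(open("s2.pkl","rb"))
m=np.array([[258,32],[402,132],[212,470],[73,382]])/3+[200-.33,-.33]
g=lambda v:(pj(c1,q(v,[0,1,2,3]))-m).ravel()
r2=least_squares(g,[450,-185,12]);print(r2.x,np.round(r2.fun,1))
v=r2.x*.5+r.x*.5;print("panel mean",v)
m2=np.array([[425,428],[495,322],[630,280]])/4+[180-.375,140-.375]
b=np.array([-1.2,-.4])
for off in(b,0*b):
    h=lambda t:(pj(c2,top(p,[[215,-53,52],[215,53,52],[236.4,149,12]],t[0]))-off-m2).ravel()
    z=least_squares(h,[29.]);print("tilt",z.x,np.round(z.fun,1))
go([v[0],v[1],110],Ro.from_euler("xyz",[180,0,v[2]],degrees=True),19)
E
```

```text
[ 449.72373911 -181.05148989   12.95336512] [ 0.3  0.4  0.4 -0.8 -0.7 -0.5 -0.1  0.9]
panel mean [ 448.57508404 -182.92216255   12.6844913 ]
tilt [29.12975515] [-1.5  2.2  0.4 -0.3 -0.9 -0.2]
tilt [28.58035344] [-2.   2.6 -0.2  0.1 -1.6  0.3]
19 x [-0.01318, 0.00915, 0.01202] [-0.001, 0.002, 3.181] total [-250.5  173.9  228.4] [-1.000e-02  3.000e-02  6.044e+01]
```

Call:
arm_command([
  [-0.0132, 0.0092, 0.012, 0, 0, 3.18],
  [-0.0132, 0.0092, 0.012, 0, 0, 3.18],
  [-0.0132, 0.0092, 0.012, 0, 0, 3.18],
  [-0.0132, 0.0092, 0.012, 0, 0, 3.18],
  [-0.0132, 0.0092, 0.012, 0, 0, 3.18],
  [-0.0132, 0.0092, 0.012, 0, 0, 3.18],
  [-0.0132, 0.0092, 0.012, 0, 0, 3.18],
  [-0.0132, 0.0092, 0.012, 0, 0, 3.18],
  [-0.0132, 0.0092, 0.012, 0, 0, 3.18],
  [-0.0132, 0.0092, 0.012, 0, 0, 3.18],
  [-0.0132, 0.0092, 0.012, 0, 0, 3.18],
  [-0.0132, 0.0092, 0.012, 0, 0, 3.18],
  [-0.0132, 0.0092, 0.012, 0, 0, 3.18],
  [-0.0132, 0.0092, 0.012, 0, 0, 3.18],
  [-0.0132, 0.0092, 0.012, 0, 0, 3.18],
  [-0.0132, 0.0092, 0.012, 0, 0, 3.18],
  [-0.0132, 0.0092, 0.012, 0, 0, 3.18],
  [-0.0132, 0.0092, 0.012, 0, 0, 3.18],
  [-0.0132, 0.0092, 0.012, 0, 0, 3.18],
  [0, 0, 0, 0, 0, 0],
])

```text
time: 20.9
tool_pos: [447.0, -185.2, 109.3]
ee_rot: [-179.9, 0.1, 12.4]
contact_force: [0.1, -1.0, 0.6]
grip_width: 94.1
finger_force: 0.0
```

```bash
python3 - <<'E'
from h import *
print(ctrl.observe()["q"])
go([448.6,-182.9,4],Ro.from_euler("xyz",[180,0,12.7],degrees=True),6)
E
```

```text
[ 37.29680967  18.16083179 -21.42133491 116.4957921    8.97407274
  47.02747012 -66.92591253]
6 x [0.00036, -0.00031, 0.01754] [-0.01, 0.023, -0.053] total [  2.2  -1.9 105.3] [-0.06  0.14 -0.32]
```

Call:
arm_command([
  [0.0004, -0.0003, 0.0175, 0, 0, 0],
  [0.0004, -0.0003, 0.0175, 0, 0, 0],
  [0.0004, -0.0003, 0.0175, 0, 0, 0],
  [0.0004, -0.0003, 0.0175, 0, 0, 0],
  [0.0004, -0.0003, 0.0175, 0, 0, 0],
  [0.0004, -0.0003, 0.017, 0, 0, 0],
  [0, 0, 0, 0, 0, 0],
])

```text
time: 21.6
tool_pos: [450.6, -180.5, 5.0]
ee_rot: [-179.9, 0.1, 12.8]
contact_force: [0.2, 0.6, 1.1]
grip_width: 94.0
finger_force: 0.0
```

Call:
arm_command([
  [0, 0, 0, 0, 0, 0],
  [0, 0, 0, 0, 0, 0],
  [0, 0, 0, 0, 0, 0],
  [0, 0, 0, 0, 0, 0],
  [0, 0, 0, 0, 0, 0],
  [0, 0, 0, 0, 0, 0],
], grip=1)

```text
time: 22.2
tool_pos: [451.5, -181.5, 6.8]
ee_rot: [180.0, -0.0, 12.7]
contact_force: [-1.2, -1.0, 8.0]
grip_width: 59.0
finger_force: 30.0
```

Call:
arm_command([
  [0, 0, 0, 0, 0, 0],
  [-0.001, 0, 0.0035, 0, 0, 0],
  [-0.001, 0, 0, 0, 0, 0],
  [0, 0, 0, 0, 0, 0],
], grip=0.1)

```text
time: 22.6
tool_pos: [451.8, -181.6, 4.3]
ee_rot: [179.9, -0.2, 12.8]
contact_force: [4.5, 4.3, 16.3]
grip_width: 59.8
finger_force: 30.0
```

Call:
arm_command([
  [0, 0, 0, 0, 0, 0],
  [0, 0, 0, 0, 0, 0],
  [0, 0, 0, 0, 0, 0],
], grip=-0.45)

```text
time: 22.9
tool_pos: [449.0, -181.8, 2.8]
ee_rot: [-180.0, 0.0, 12.7]
contact_force: [0.4, 0.1, 0.2]
grip_width: 68.2
finger_force: 0.0
```

Call:
arm_command([
  [0, 0, 0, 0, 0, 0],
  [0, 0, 0, 0, 0, 0],
  [0, 0, 0, 0, 0, 0],
  [0, 0, 0, 0, 0, 0],
], grip=1)

```text
time: 23.3
tool_pos: [449.2, -181.7, 2.8]
ee_rot: [-180.0, 0.0, 12.7]
contact_force: [-0.5, -0.3, -2.0]
grip_width: 59.5
finger_force: 30.0
```

```bash
cat > pl.py <<'E'
from h import *
p=np.load("p.npy");p[:3]=[547.7,90.7,162.9]
def T(s,y,n,t=30.,flip=1):
    Rt=Ro.from_euler("z",p[2],degrees=True)*Ro.from_euler("y",-t,degrees=True)
    P=Ro.from_euler("z",p[2],degrees=True).apply([-115,0,46])+[p[0],p[1],0]+Rt.apply([s,y,n])
    R=Rt*Ro.from_matrix(np.array([[-flip,0,0],[0,flip,0],[0,0,-1.]]))
    return P,R
def inv(t=30.):
    q,R=tool();Rt=Ro.from_euler("z",p[2],degrees=True)*Ro.from_euler("y",-t,degrees=True)
    o=Ro.from_euler("z",p[2],degrees=True).apply([-115,0,46])+[p[0],p[1],0]
    return np.round(Rt.inv().apply(q-o),1)
E
python3 - <<'E'
from pl import *
P,R=T(85,-39,95);print(P,R.as_euler("xyz",degrees=True))
import h
h.tool=lambda:(np.array([449,-182,253.]),Ro.from_euler("xyz",[180,0,12.7],degrees=True))
h.go(P,R,19)
E
```

```text
[644.1259499  101.83931799 170.77241336] [-180.    30.   -17.1]
19 x [0.01097, -0.01515, 0.0021] [0.411, -1.543, 1.532] total [ 208.5 -287.8   39.9] [  7.8  -29.31  29.11]
```

Call:
arm_command([
  [0, 0, -0.01, 0, 0, 0],
  [0, 0, -0.02, 0, 0, 0],
  [0, 0, -0.025, 0, 0, 0],
  [0, 0, -0.025, 0, 0, 0],
  [0, 0, -0.025, 0, 0, 0],
  [0, 0, -0.025, 0, 0, 0],
  [0, 0, -0.025, 0, 0, 0],
  [0, 0, -0.025, 0, 0, 0],
  [0, 0, -0.025, 0, 0, 0],
  [0, 0, -0.025, 0, 0, 0],
  [0, 0, -0.02, 0, 0, 0],
  [0, 0, 0, 0, 0, 0],
])

```text
time: 24.5
tool_pos: [450.2, -181.9, 255.8]
ee_rot: [179.9, -0.2, 12.7]
contact_force: [-0.6, 0.3, -2.4]
grip_width: 59.7
finger_force: 30.0
```

Call:
arm_command([
  [0.011, -0.0152, 0.0022, 0.411, -1.543, 1.532],
  [0.011, -0.0152, 0.0022, 0.411, -1.543, 1.532],
  [0.011, -0.0152, 0.0022, 0.411, -1.543, 1.532],
  [0.011, -0.0152, 0.0022, 0.411, -1.543, 1.532],
  [0.011, -0.0152, 0.0022, 0.411, -1.543, 1.532],
  [0.011, -0.0152, 0.0022, 0.411, -1.543, 1.532],
  [0.011, -0.0152, 0.0022, 0.411, -1.543, 1.532],
  [0.011, -0.0152, 0.0022, 0.411, -1.543, 1.532],
  [0.011, -0.0152, 0.0022, 0.411, -1.543, 1.532],
  [0.011, -0.0152, 0.0022, 0.411, -1.543, 1.532],
  [0.011, -0.0152, 0.0022, 0.411, -1.543, 1.532],
  [0.011, -0.0152, 0.0022, 0.411, -1.543, 1.532],
  [0.011, -0.0152, 0.0022, 0.411, -1.543, 1.532],
  [0.011, -0.0152, 0.0022, 0.411, -1.543, 1.532],
  [0.011, -0.0152, 0.0022, 0.411, -1.543, 1.532],
  [0.011, -0.0152, 0.0022, 0.411, -1.543, 1.532],
  [0.011, -0.0152, 0.0022, 0.411, -1.543, 1.532],
  [0.011, -0.0152, 0.0022, 0.411, -1.543, 1.532],
  [0.011, -0.0152, 0.0022, 0.411, -1.543, 1.532],
  [0, 0, 0, 0, 0, 0],
])

```text
time: 26.5
tool_pos: [644.1, 104.8, 165.8]
ee_rot: [180.0, 30.3, -17.1]
contact_force: [0.3, 0.8, -2.3]
grip_width: 59.4
finger_force: 30.0
```

```bash
python3 - <<'E'
from pl import *
s=ctrl.observe();print(s["q"],inv())
go(*T(85,-39,24),8)
c=cam("wrist");crop(c,0,0,640,480,1,"w3.png")
E
```

```text
[   5.84021912   49.3492619   -23.32385763   63.60600127    2.43503965
   96.22170882 -121.38885118] [ 83.3 -41.8  90.2]
8 x [-0.00019, 0.00034, 0.00828] [0.006, 0.034, 0.004] total [-1.5  2.7 66.2] [0.05 0.27 0.03]
```

View pics/w3.png

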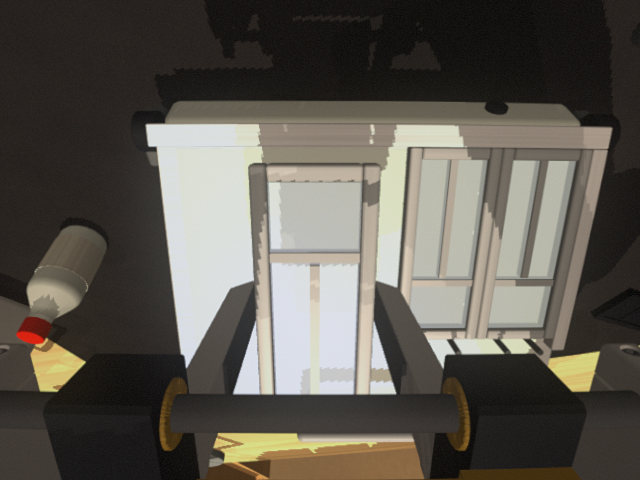

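The wrist view shows the panel gripped and level with the slope at (315,280), with its ledge end at row 165. Its neighbour's corner is at (410,148) and its edge runs down to (403,338). I'll check the model against these.

```bash
python3 - <<'E'
from pl import *
import pl
c=cam("wrist")
m=np.array([[410,148],[401,338],[497,150],[474,338]])
from scipy.optimize import least_squares
def f(v,full=True):
    pl.p[:3]=v[:3];P=[T(s,y,24,v[3] if len(v)>3 else 30)[0] for s,y in((9,19),(149,19),(9,79),(149,79))]
    return (pj(c,P)-m).ravel()
print(np.round(f([547.7,90.7,162.9]),1))
r=least_squares(f,[547.7,90.7,162.9]);print(r.x,np.round(r.fun,1))
r=least_squares(f,[547.7,90.7,162.9,30]);print(r.x,np.round(r.fun,1))
# held panel ledge-end: tool-frame x of top-face end seen at row ~163
q,R=tool()
for x in(66,70,74):print(x,pj(c,[q+R.apply([x,yy,-9.2]) for yy in(-30,30)]).round(1).tolist())
E
```

```text
[-0.  -2.9 -5.2  0.7  5.6 -4.1  1.4  0.3]
[544.28506976  90.33477638 163.92623583] [-2.1  0.9 -3.9  2.5  3.5 -1.7  2.5  1.4]
[543.63321707  89.43908926 164.35970213  28.58752556] [-2.   2.2 -3.6  0.7  3.5 -1.1  1.9 -0.7]
66 [[250.8, 172.9], [385.3, 172.9]]
70 [[250.3, 163.8], [385.7, 163.8]]
74 [[249.9, 154.6], [386.2, 154.6]]
```

Call:
arm_command([
  [-0.0005, 0.0003, 0.008, 0, 0.03, 0],
  [-0.0004, 0.0003, 0.008, 0, 0.03, 0],
  [-0.0004, 0.0003, 0.008, 0, 0.03, 0],
  [-0.0004, 0.0003, 0.008, 0, 0.03, 0],
  [-0.0004, 0.0003, 0.008, 0, 0.03, 0],
  [-0.0004, 0.0003, 0.008, 0, 0.03, 0],
  [-0.0004, 0.0003, 0.008, 0, 0.03, 0],
  [-0.0004, 0.0003, 0.008, 0, 0.03, 0],
  [0, 0, 0, 0, 0, 0],
  [0, 0, 0, 0, 0, 0],
])

```text
time: 27.6
tool_pos: [610.5, 111.1, 115.0]
ee_rot: [-180.0, 29.8, -17.1]
contact_force: [-0.5, 0.4, -0.7]
grip_width: 59.5
finger_force: 30.0
```

```bash
python3 - <<'E'
from pl import *
s=ctrl.observe();print(s["time"],inv(),s["ee_rot"],s["contact_force"])
E
```

```text
27.6 [ 87.3 -38.   29.3] [-179.98676782   29.76998581  -17.07411309] [-0.53225229  0.42460296 -0.71541767]
```

Call:
arm_command([
  [0, 0, 0.006, 0, -0.2, 0],
  [0, 0, 0.004, 0, 0, 0],
  [0, 0, 0, 0, 0, 0],
])

```text
time: 27.9
tool_pos: [605.2, 112.7, 105.7]
ee_rot: [180.0, 30.0, -17.1]
contact_force: [-0.5, 0.2, -2.1]
grip_width: 59.6
finger_force: 30.0
```

Call:
arm_command([
  [0, 0, 0.0015, 0, 0, 0],
  [0, 0, 0, 0, 0, 0],
])

```text
time: 28.1
tool_pos: [605.0, 112.9, 105.0]
ee_rot: [-180.0, 30.0, -17.1]
contact_force: [0.1, 0.7, -0.5]
grip_width: 59.7
finger_force: 30.0
```

Call:
arm_command([
  [0, 0, 0.0015, 0, 0, 0],
  [0, 0, 0, 0, 0, 0],
])

```text
time: 28.3
tool_pos: [604.2, 113.1, 103.6]
ee_rot: [-180.0, 30.0, -17.1]
contact_force: [0.3, 0.3, -1.4]
grip_width: 59.7
finger_force: 30.0
```

Call:
arm_command([
  [0, 0, 0.0008, 0, 0, 0],
  [0, 0, 0, 0, 0, 0],
])

```text
time: 28.5
tool_pos: [603.9, 113.2, 103.0]
ee_rot: [-180.0, 30.0, -17.1]
contact_force: [-0.8, 0.7, -1.5]
grip_width: 59.6
finger_force: 30.0
```

Call:
arm_command([
  [0, 0, 0.0008, 0, 0, 0],
  [0, 0, 0, 0, 0, 0],
])

```text
time: 28.7
tool_pos: [603.6, 113.3, 102.4]
ee_rot: [-180.0, 30.0, -17.1]
contact_force: [0.5, -0.5, -2.1]
grip_width: 59.7
finger_force: 30.0
```

Call:
arm_command([
  [0, 0, 0.0008, 0, 0, 0],
  [0, 0, 0, 0, 0, 0],
])

```text
time: 28.9
tool_pos: [603.6, 113.3, 102.3]
ee_rot: [-180.0, 29.9, -17.1]
contact_force: [2.1, -1.7, 5.9]
grip_width: 60.1
finger_force: 30.0
```

Call:
arm_command([
  [0, 0, 0, 0, 0, 0],
  [0, 0, 0, 0, 0, 0],
  [0, 0, 0, 0, 0, 0],
  [0, 0, 0, 0, 0, 0],
], grip=-0.45)

```text
time: 29.3
tool_pos: [603.1, 113.5, 101.5]
ee_rot: [-180.0, 30.0, -17.1]
contact_force: [0.2, 0.7, -0.0]
grip_width: 68.4
finger_force: 0.0
```

```bash
python3 - <<'E'
from pl import *
s=ctrl.observe();print(s["time"],inv(),s["ee_rot"],s["grip_width"])
E
```

```text
29.3 [ 87.3 -38.   13.7] [-179.98990676   29.98116191  -17.07315304] 68.39488147061282
```

Call:
arm_command([
  [0, 0, -0.01, 0, 0, 0],
  [0, 0, -0.02, 0, 0, 0],
  [0, 0, -0.02, 0, 0, 0],
  [0, 0, 0, 0, 0, 0],
])

```text
time: 29.7
tool_pos: [629.0, 105.8, 147.4]
ee_rot: [-179.9, 29.8, -17.1]
contact_force: [-0.0, -0.1, 0.0]
grip_width: 68.4
finger_force: 0.0
```

Call:
arm_command([
  [-0.015, 0, 0, 0, 0, 0],
  [-0.02, 0, 0, 0, 0, 0],
  [-0.02, 0, 0, 0, 0, 0],
  [-0.02, 0, 0, 0, 0, 0],
  [-0.011, 0, 0, 0, 0, 0],
  [0, 0, 0, 0, 0, 0],
  [0, 0, 0, 0, 0, 0],
  [0, 0, 0, 0, 0, 0],
], grip=1)

```text
time: 30.5
tool_pos: [556.2, 127.5, 187.2]
ee_rot: [180.0, 30.0, -17.1]
contact_force: [-0.2, -0.6, -0.2]
grip_width: 7.8
finger_force: 0.0
```

```bash
python3 - <<'E'
from pl import *
s=ctrl.observe();print(s["time"],inv(),s["ee_rot"],s["grip_width"])
c=cam("wrist");cv2.imwrite("pics/w4.png",c["im"])
E
```

```text
30.5 [172.5 -37.7  63.4] [179.98809548  30.00040556 -17.12411386] 7.848605829734172
```

Call:
arm_command([
  [0, 0, 0.016, 0, 0, 0],
  [0, 0, 0.016, 0, 0, 0],
  [0, 0, 0.014, 0, 0, 0],
  [0, 0, 0, 0, 0, 0],
  [0.003, 0, 0, 0, 0, 0],
  [0.003, 0, 0, 0, 0, 0],
  [0, 0, 0, 0, 0, 0],
])

```text
time: 31.25
tool_pos: [539.6, 132.9, 145.1]
ee_rot: [-180.0, 29.9, -17.1]
contact_force: [-0.7, 0.4, -0.4]
grip_width: 0.6
finger_force: 0.0
```

Call:
arm_command([
  [0.0015, 0, 0, 0, 0, 0],
  [0.0015, 0, 0, 0, 0, 0],
  [0, 0, 0, 0, 0, 0],
])

```text
time: 31.55
tool_pos: [541.4, 132.3, 143.5]
ee_rot: [-180.0, 30.0, -17.1]
contact_force: [-0.9, -0.3, 0.2]
grip_width: 0.7
finger_force: 0.0
```

Call:
arm_command([
  [0.0015, 0, 0, 0, 0, 0],
  [0.0015, 0, 0, 0, 0, 0],
  [0, 0, 0, 0, 0, 0],
])

```text
time: 31.85
tool_pos: [543.9, 131.6, 141.9]
ee_rot: [-180.0, 30.0, -17.1]
contact_force: [-0.3, -0.1, -0.8]
grip_width: 0.5
finger_force: 0.0
```

Call:
arm_command([
  [0.0015, 0, 0, 0, 0, 0],
  [0.001, 0, 0, 0, 0, 0],
  [0, 0, 0, 0, 0, 0],
])

```text
time: 32.15
tool_pos: [545.8, 131.0, 140.8]
ee_rot: [-180.0, 30.0, -17.1]
contact_force: [-1.1, 0.4, 1.0]
grip_width: 0.5
finger_force: 0.7
```

Call:
arm_command([
  [0.001, 0, 0, 0, 0, 0],
  [0, 0, 0, 0, 0, 0],
])

```text
time: 32.35
tool_pos: [546.0, 131.2, 140.7]
ee_rot: [-180.0, 30.1, -17.0]
contact_force: [-6.1, 0.9, 7.7]
grip_width: 0.7
finger_force: 4.4
```

Call:
arm_command([
  [0.001, 0, 0, 0, 0, 0],
  [0, 0, 0, 0, 0, 0],
])

```text
time: 32.55
tool_pos: [546.1, 131.2, 140.6]
ee_rot: [180.0, 30.2, -17.0]
contact_force: [-11.1, 0.3, 12.8]
grip_width: 0.6
finger_force: 8.0
```

```bash
python3 - <<'E'
from pl import *
s=ctrl.observe();print(s["time"],inv(),s["ee_rot"],s["contact_force"])
E
```

```text
32.55 [158.5 -38.2  17.7] [179.99810165  30.1641465  -17.00726399] [-11.06514948   0.33793642  12.78373472]
```

Call:
arm_command([
  [-0.004, 0, 0, 0, 0, 0],
  [-0.004, 0, 0, 0, 0, 0],
  [0, 0, -0.015, 0, 0, 0],
  [0, 0, -0.02, 0, 0, 0],
  [0, 0, -0.02, 0, 0, 0],
  [0, 0, 0, 0, 0, 0],
])

```text
time: 33.15
tool_pos: [568.7, 124.2, 193.2]
ee_rot: [-179.9, 29.8, -17.1]
contact_force: [0.4, -0.1, 0.5]
grip_width: 0.4
finger_force: 0.0
```

```bash
python3 - <<'E'
from pl import *
s=ctrl.observe();print(s["time"],inv(),s["ee_rot"],s["contact_force"])
P,R=T(80,-90,68);go(P,R*Ro.from_euler("z",-90,degrees=True),18)
E
```

```text
33.15 [164.3 -38.2  75.1] [-179.90239419   29.76906092  -17.09690239] [ 0.44328701 -0.06494638  0.49212761]
18 x [0.00599, 0.00116, 0.00041] [0.006, -0.014, -5.0] total [107.8  20.8   7.3] [  0.11  -0.26 -90.  ]
```

Call:
arm_command([
  [0.006, 0.0012, 0.0003, 0, 0, -5],
  [0.006, 0.0012, 0.0003, 0, 0, -5],
  [0.006, 0.0012, 0.0003, 0, 0, -5],
  [0.006, 0.0012, 0.0003, 0, 0, -5],
  [0.006, 0.0012, 0.0003, 0, 0, -5],
  [0.006, 0.0012, 0.0003, 0, 0, -5],
  [0.006, 0.0012, 0.0003, 0, 0, -5],
  [0.006, 0.0012, 0.0003, 0, 0, -5],
  [0.006, 0.0012, 0.0003, 0, 0, -5],
  [0.006, 0.0012, 0.0003, 0, 0, -5],
  [0.006, 0.0012, 0.0003, 0, 0, -5],
  [0.006, 0.0012, 0.0003, 0, 0, -5],
  [0.006, 0.0012, 0.0003, 0, 0, -5],
  [0.006, 0.0012, 0.0003, 0, 0, -5],
  [0.006, 0.0012, 0.0003, 0, 0, -5],
  [0.006, 0.0012, 0.0003, 0, 0, -5],
  [0.006, 0.0012, 0.0003, 0, 0, -5],
  [0.006, 0.0012, 0.0003, 0, 0, -5],
  [0, 0, 0, 0, 0, 0],
  [0, 0, 0, 0, 0, 0],
], grip=-1)

```text
time: 35.15
tool_pos: [649.5, 152.8, 143.9]
ee_rot: [-150.0, 0.1, 72.8]
contact_force: [-0.5, -0.5, -0.6]
grip_width: 93.7
finger_force: 0.0
```

```bash
python3 - <<'E'
from pl import *
s=ctrl.observe();print(s["time"],inv(),s["grip_width"],s["q"])
P,R=T(81,-90,17.5);go(P,R*Ro.from_euler("z",-90,degrees=True),6)
c=cam("wrist");cv2.imwrite("pics/w5.png",c["im"])
E
```

```text
35.15 [ 80.1 -89.3  66.8] 93.73330983314811 [ 11.6102202   56.37194132 -44.45298902  62.05314524  16.24112615
  96.23682699 -43.79491483]
6 x [0.00012, -0.00016, 0.00821] [0.0, 0.002, -0.019] total [ 0.7 -0.9 49.3] [ 0.    0.01 -0.12]
```

Call:
arm_command([
  [0, 0, 0.01, 0, 0, 0],
  [0, 0, 0.01, 0, 0, 0],
  [0, 0, 0.01, 0, 0, 0],
  [0, 0, 0.01, 0, 0, 0],
  [0, 0, 0.009, 0, 0, 0],
  [0, 0, 0, 0, 0, 0],
  [-0.004, 0, 0, 0, 0, 0],
  [-0.004, 0, 0, 0, 0, 0],
  [-0.003, 0, 0, 0, 0, 0],
  [0, 0, 0, 0, 0, 0],
])

```text
time: 36.2
tool_pos: [623.5, 148.8, 102.2]
ee_rot: [-150.1, -0.0, 72.9]
contact_force: [1.8, -0.4, -0.5]
grip_width: 94.1
finger_force: 0.0
```

Call:
arm_command([
  [-0.002, 0, 0, 0, 0, 0],
  [-0.002, 0, 0, 0, 0, 0],
  [-0.002, 0, 0, 0, 0, 0],
  [-0.002, 0, 0, 0, 0, 0],
  [-0.002, 0, 0, 0, 0, 0],
  [-0.002, 0, 0, 0, 0, 0],
  [-0.002, 0, 0, 0, 0, 0],
  [-0.002, 0, 0, 0, 0, 0],
  [-0.002, 0, 0, 0, 0, 0],
  [-0.002, 0, 0, 0, 0, 0],
  [0, 0, 0, 0, 0, 0],
])

```text
time: 37.3
tool_pos: [617.3, 130.0, 101.9]
ee_rot: [-150.0, 0.0, 72.9]
contact_force: [0.5, 1.9, 1.2]
grip_width: 93.8
finger_force: 0.6
```

```bash
python3 - <<'E'
from pl import *
s=ctrl.observe();print(s["time"],inv(),s["contact_force"],s["torque"],s["ee_rot"])
E
```

```text
37.3 [ 79.9 -58.   18.4] [0.46345832 1.91187718 1.17241954] [ 0.09784065 -0.50071523 -0.09968068] [-1.50021414e+02  9.42058879e-03  7.29088873e+01]
```

Contact is light, as expected. I'll close the rest in smaller steps.

Call:
arm_command([
  [-0.0015, 0, 0, 0, 0, 0],
  [-0.0015, 0, 0, 0, 0, 0],
  [-0.0015, 0, 0, 0, 0, 0],
  [-0.0015, 0, 0, 0, 0, 0],
  [0, 0, 0, 0, 0, 0],
])

```text
time: 37.8
tool_pos: [615.5, 124.2, 101.8]
ee_rot: [-150.0, 0.0, 72.9]
contact_force: [-0.6, -0.1, 1.0]
grip_width: 94.1
finger_force: 0.1
```

Call:
arm_command([
  [-0.001, 0, 0, 0, 0, 0],
  [-0.001, 0, 0, 0, 0, 0],
  [0, 0, 0, 0, 0, 0],
])

```text
time: 38.1
tool_pos: [615.1, 122.6, 101.9]
ee_rot: [-150.0, -0.0, 72.9]
contact_force: [1.0, 0.8, -1.4]
grip_width: 94.1
finger_force: 1.0
```

Call:
arm_command([
  [-0.001, 0, 0, 0, 0, 0],
  [0, 0, 0, 0, 0, 0],
])

```text
time: 38.3
tool_pos: [615.1, 122.4, 102.0]
ee_rot: [-150.1, -0.1, 72.9]
contact_force: [2.9, 6.3, -0.9]
grip_width: 94.0
finger_force: 3.5
```

Call:
arm_command([
  [-0.0007, 0, 0, 0, 0, 0],
  [0, 0, 0, 0, 0, 0],
])

```text
time: 38.5
tool_pos: [615.1, 122.4, 102.1]
ee_rot: [-150.1, -0.2, 72.9]
contact_force: [5.9, 10.1, -2.0]
grip_width: 94.3
finger_force: 5.3
```

```bash
python3 - <<'E'
from pl import *
s=ctrl.observe();print(s["time"],inv(),s["contact_force"],s["torque"],s["ee_rot"])
c=cam("wrist");cv2.imwrite("pics/w6.png",c["im"])
E
```

```text
38.5 [ 79.9 -50.1  18.6] [ 5.86941199 10.14414552 -1.95227641] [ 1.56128856 -1.87940205 -1.63101439] [-150.08528183   -0.15387014   72.89768406]
```

Call:
arm_command([
  [0.004, 0, 0, 0, 0, 0],
  [0.006, 0, 0, 0, 0, 0],
  [0, 0, -0.01, 0, 0, 0],
  [0, 0, -0.02, 0, 0, 0],
  [0, 0, -0.025, 0, 0, 0],
  [0, 0, 0, 0, 0, 0],
])

```text
time: 39.15
tool_pos: [645.9, 122.2, 152.6]
ee_rot: [-150.2, -0.1, 72.8]
contact_force: [0.4, -0.4, 0.3]
grip_width: 94.1
finger_force: 0.0
```

```bash
python3 - <<'E'
from pl import *
s=ctrl.observe();print(s["time"],inv())
P,R=T(173,-11,95);go(P,R,18)
E
```

```text
39.15 [ 79.6 -59.   77.2]
18 x [-0.00607, -0.00225, -0.00101] [0.005, -0.016, 5.0] total [-109.3  -40.4  -18.1] [ 0.09 -0.28 90.  ]
```

Call:
arm_command([
  [-0.0061, -0.0023, -0.001, 0, 0, 5],
  [-0.0061, -0.0023, -0.001, 0, 0, 5],
  [-0.0061, -0.0023, -0.001, 0, 0, 5],
  [-0.0061, -0.0023, -0.001, 0, 0, 5],
  [-0.0061, -0.0023, -0.001, 0, 0, 5],
  [-0.0061, -0.0023, -0.001, 0, 0, 5],
  [-0.0061, -0.0023, -0.001, 0, 0, 5],
  [-0.0061, -0.0023, -0.001, 0, 0, 5],
  [-0.0061, -0.0023, -0.001, 0, 0, 5],
  [-0.0061, -0.0023, -0.001, 0, 0, 5],
  [-0.0061, -0.0023, -0.001, 0, 0, 5],
  [-0.0061, -0.0023, -0.001, 0, 0, 5],
  [-0.0061, -0.0023, -0.001, 0, 0, 5],
  [-0.0061, -0.0023, -0.001, 0, 0, 5],
  [-0.0061, -0.0023, -0.001, 0, 0, 5],
  [-0.0061, -0.0023, -0.001, 0, 0, 5],
  [-0.0061, -0.0023, -0.001, 0, 0, 5],
  [-0.0061, -0.0023, -0.001, 0, 0, 5],
  [0, 0, 0, 0, 0, 0],
  [0, 0, 0, 0, 0, 0],
], grip=1)

```text
time: 41.15
tool_pos: [560.3, 98.2, 212.3]
ee_rot: [-179.9, 30.0, -16.9]
contact_force: [1.4, -0.4, 0.2]
grip_width: 0.6
finger_force: 0.0
```

```bash
python3 - <<'E'
from pl import *
s=ctrl.observe();print(s["time"],inv(),s["ee_rot"])
c=cam("wrist");cv2.imwrite("pics/w7.png",c["im"])
print(pj(c,[T(a,y,24)[0] for a,y in((9,19),(149,19),(149,-41),(9,-41))]).round(0).tolist())
a=cv2.imread("pics/w6.png");crop(dict(im=np.hstack([c["im"],a])[:, :]),0,0,1280,480,0.62,"fin.png")
E
```

```text
41.15 [174.2 -10.9  91.4] [-179.9174168    29.95807314  -16.89533321]
[[369.0, -15.0], [360.0, 221.0], [271.0, 221.0], [265.0, -15.0]]
```

Call:
arm_command([
  [0, 0, 0.015, 0, 0, 0],
  [0, 0, 0.02, 0, 0, 0],
  [0, 0, 0.02, 0, 0, 0],
  [0, 0, 0.018, 0, 0, 0],
  [0, 0, 0, 0, 0, 0],
  [0.004, 0, 0, 0, 0, 0],
  [0.004, 0, 0, 0, 0, 0],
  [0.003, 0, 0, 0, 0, 0],
  [0, 0, 0, 0, 0, 0],
])

```text
time: 42.1
tool_pos: [535.1, 105.9, 143.5]
ee_rot: [-180.0, 30.0, -17.1]
contact_force: [-0.1, 0.4, -0.2]
grip_width: 0.2
finger_force: 0.0
```

Call:
arm_command([
  [0.0015, 0, 0, 0, 0, 0],
  [0.001, 0, 0, 0, 0, 0],
  [0, 0, 0, 0, 0, 0],
])

```text
time: 42.4
tool_pos: [536.6, 105.5, 142.3]
ee_rot: [-180.0, 30.0, -17.1]
contact_force: [-0.2, -0.3, -0.4]
grip_width: 0.7
finger_force: 0.0
```

Call:
arm_command([
  [0.001, 0, 0, 0, 0, 0],
  [0, 0, 0, 0, 0, 0],
])

```text
time: 42.6
tool_pos: [537.4, 105.3, 141.8]
ee_rot: [-180.0, 30.0, -17.1]
contact_force: [-0.3, -0.2, -0.3]
grip_width: 0.4
finger_force: 0.0
```

```bash
python3 - <<'E'
from pl import *
s=ctrl.observe();print(s["time"],inv(),s["ee_rot"],s["contact_force"])
E
```

```text
42.6 [159.7 -10.9  18.4] [-179.98929293   29.97082774  -17.08206133] [-0.33669479 -0.21343734 -0.3186706 ]
```

Call:
arm_command([
  [0.001, 0, 0, 0, 0, 0],
  [0, 0, 0, 0, 0, 0],
])

```text
time: 42.8
tool_pos: [538.1, 105.1, 141.4]
ee_rot: [-180.0, 30.0, -17.1]
contact_force: [-1.2, 0.4, 2.1]
grip_width: 1.0
finger_force: 1.1
```

Call:
arm_command([
  [0.0008, 0, 0, 0, 0, 0],
  [0, 0, 0, 0, 0, 0],
])

```text
time: 43.0
tool_pos: [538.2, 105.2, 141.3]
ee_rot: [-180.0, 30.1, -17.0]
contact_force: [-5.8, 0.6, 8.1]
grip_width: 0.6
finger_force: 4.3
```

```bash
python3 - <<'E'
from pl import *
s=ctrl.observe();print(s["time"],inv(),s["ee_rot"],s["contact_force"])
E
```

```text
43.0 [158.8 -11.   18.4] [-179.9953761    30.06372377  -17.04180973] [-5.84354885  0.55303044  8.14098999]
```

Call:
arm_command([
  [-0.004, 0, 0, 0, 0, 0],
  [-0.004, 0, 0, 0, 0, 0],
  [0, 0, -0.02, 0, 0, 0],
  [0, 0, -0.03, 0, 0, 0],
  [0.015, 0, -0.03, 0, 0, 0],
  [0.02, 0, -0.02, 0, 0, 0],
  [0.02, 0, 0, 0, 0, 0],
  [0.015, 0, 0, 0, 0, 0],
  [0, 0, 0, 0, 0, 0],
  [0, 0, 0, 0, 0, 0],
])

```text
time: 44.0
tool_pos: [637.6, 74.7, 196.6]
ee_rot: [-180.0, 30.0, -17.1]
contact_force: [0.1, -0.5, 0.5]
grip_width: 0.3
finger_force: 0.0
```

```bash
python3 - <<'E'
from pl import *
s=ctrl.observe();print(s["time"],inv(),s["ee_rot"])
c=cam("wrist")
px=pj(c,[T(a,y,24)[0] for a,y in((9,19),(149,19),(149,-41),(9,-41),(9,139))]);print(px.round(0).tolist())
x0,y0=int(px[:4,0].min())-25,max(0,int(px[:4,1].min())-35);W=int(px[4,0])-x0+15
k=min(790/W,590/(480-y0),4);H=min(480-y0,300)
crop(c,x0,y0,W,H,k,"fin.png");print(x0,y0,W,H,k)
E
```

```text
44.0 [ 96.4 -11.1 118.2] [-179.97695182   29.98996855  -17.06305017]
[[359.0, 125.0], [353.0, 307.0], [278.0, 307.0], [273.0, 125.0], [529.0, 126.0]]
248 89 295 300 1.5089514066496164
```

View pics/fin.png

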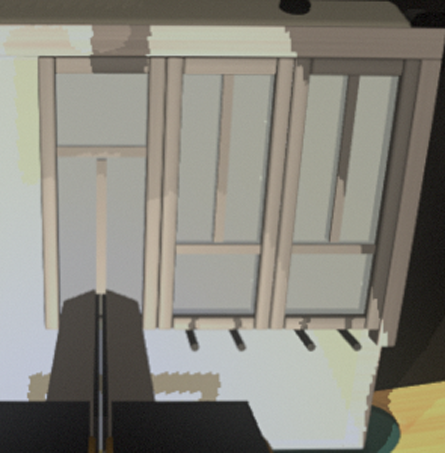

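All three panels line up at ledge row 57 and top row 328, with no gap at column 158, so the panel is flush and on the ledge. I'll make one light touch on the bar to check the slope is still 30°.

```bash
python3 - <<'E'
from pl import *
go([502,103,225],Ro.from_euler("xyz",[180,0,-17],degrees=True),14)
E
```

```text
14 x [-0.01013, 0.00091, 0.00081] [-0.003, 2.14, -0.004] total [-141.8   12.7   11.4] [-0.05 29.96 -0.05]
```

Call:
arm_command([
  [-0.0101, 0.0009, 0.0008, 0, 2.14, 0],
  [-0.0101, 0.0009, 0.0008, 0, 2.14, 0],
  [-0.0101, 0.0009, 0.0008, 0, 2.14, 0],
  [-0.0101, 0.0009, 0.0008, 0, 2.14, 0],
  [-0.0101, 0.0009, 0.0008, 0, 2.14, 0],
  [-0.0101, 0.0009, 0.0008, 0, 2.14, 0],
  [-0.0101, 0.0009, 0.0008, 0, 2.14, 0],
  [-0.0101, 0.0009, 0.0008, 0, 2.14, 0],
  [-0.0101, 0.0009, 0.0008, 0, 2.14, 0],
  [-0.0101, 0.0009, 0.0008, 0, 2.14, 0],
  [-0.0101, 0.0009, 0.0008, 0, 2.14, 0],
  [-0.0101, 0.0009, 0.0008, 0, 2.14, 0],
  [-0.0101, 0.0009, 0.0008, 0, 2.14, 0],
  [-0.0101, 0.0009, 0.0008, 0, 2.14, 0],
  [0, 0, 0, 0, 0, 0],
  [0, 0, 0, 0, 0, 0],
])

```text
time: 45.65
tool_pos: [502.7, 102.7, 225.4]
ee_rot: [-180.0, -0.1, -17.1]
contact_force: [0.3, -0.3, 0.9]
grip_width: 0.2
finger_force: 0.0
```

Call:
arm_command([
  [0, 0, 0.01, 0, 0, 0],
  [0, 0, 0.008, 0, 0, 0],
  [0, 0, 0.004, 0, 0, 0],
  [0, 0, 0, 0, 0, 0],
  [0, 0, 0, 0, 0, 0],
])

```text
time: 46.15
tool_pos: [503.0, 102.7, 202.4]
ee_rot: [-180.0, 0.0, -17.1]
contact_force: [0.4, 0.3, 0.8]
grip_width: 0.6
finger_force: 0.0
```

Call:
arm_command([
  [0, 0, 0.001, 0, 0, 0],
  [0, 0, 0.001, 0, 0, 0],
  [0, 0, 0, 0, 0, 0],
])

```text
time: 46.45
tool_pos: [502.9, 102.7, 200.6]
ee_rot: [-180.0, 0.0, -17.1]
contact_force: [-0.8, 0.3, -0.7]
grip_width: -0.1
finger_force: 0.0
```

Call:
arm_command([
  [0, 0, 0.0008, 0, 0, 0],
  [0, 0, 0, 0, 0, 0],
])

```text
time: 46.65
tool_pos: [502.9, 102.7, 199.7]
ee_rot: [-180.0, 0.0, -17.1]
contact_force: [0.6, 0.3, -0.4]
grip_width: 0.6
finger_force: 0.0
```

Call:
arm_command([
  [0, 0, 0.0005, 0, 0, 0],
  [0, 0, 0, 0, 0, 0],
])

```text
time: 46.85
tool_pos: [503.0, 102.7, 199.3]
ee_rot: [-180.0, 0.0, -17.1]
contact_force: [-1.0, -0.0, 1.4]
grip_width: 0.3
finger_force: 0.4
```

Contact is at 199.3 again, so the slope is still 30.0°. I'll withdraw and hand the job in.

Call:
arm_command([
  [0, 0, -0.02, 0, 0, 0],
  [0, 0, -0.04, 0, 0, 0],
  [0, 0, -0.04, 0, 0, 0],
  [0, 0, 0, 0, 0, 0],
  [0, 0, 0, 0, 0, 0],
])

```text
time: 47.35
tool_pos: [503.1, 102.7, 299.7]
ee_rot: [-180.0, -0.1, -17.1]
contact_force: [-0.1, -0.1, -0.3]
grip_width: 0.4
finger_force: 0.0
```

```bash
python3 -c "
from rig import ctrl
print(ctrl.close_job())"
```

```text
the job is handed in; nothing more can be done
None
```

The job is handed in at 47 s: the table stands at 30° (checked by touching the bar before and after), the long panel is butted flush against its neighbour and on the ledge, and nothing else was touched.

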